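# Pull-test a glued dowel with the spring gauge

### The arm

A 7-joint arm with a two-finger parallel gripper is mounted at the origin on the work surface. World frame = base frame: x ahead of the robot, y to its left, z up, the work surface at z = 0. Lengths are in m, angles in degrees, forces in N, time in s.
With the tool pointing down it reaches from about 0.425 to 0.875 m from the base axis. Payload 4.7 kg.
Tool frame: the origin (TCP) lies on the centre line of the jaws, within the pads' length; the fingertips stand 17 mm ahead of it and the grasp point (between the pads) lies 2 mm behind it; z points along the fingers, y is the line along which they close (so a half turn about z gives the same grasp; the last joint's range is limited). The gripper opens to 87 mm and grips with 3 to 60 N. Pads are 19 mm wide; open, the fingers measure 117 mm over their backs; the gripper's body (75 mm by 190 mm) begins 51 mm behind the grasp point.
Start: joints at [-63.593, 18.392, -4.016, 83.108, 1.295, 78.541, -3.26], TCP at [0.281, 0.586, 0.24] pointing down, gripper open.
Joint ranges: [-163.93, 163.93], [-17.29, 119.83], [-79.2, 71.16], [3.27, 140.29], [-89.18, 269.18], [5.43, 117.66], [-154.24, 154.24]. Speed limits (degrees/s): [147.25, 147.25, 180, 180, 180, 180, 180].

### API

Orientations are given as [roll, pitch, yaw] about the fixed x, y, z axes, in that order (R = Rz(yaw) Ry(pitch) Rx(roll)).
In Python, from cell import env, read_camera gives the robot as it stands.
- The arm moves only by the shell command python3 -m jog 'ROWS' [FORCE]. ROWS is JSON, a list of rows, each a list of 5 numbers: the opening, from 0 (shut) to 1 (fully open), then the shift along the tool's x, y, z each as a share of 0.02 m, from -1 to 1, then the turn about the tool's z as a share of 45 degrees, from -1 to 1. In form: [[gripper, x, y, z, yaw], ...]. A call has 1 to 12 rows; each row shifts and turns the commanded pose from where the row before left it, along the tool's axes as they then stand; what a row does not reach is not made up. A row lasts 1/12 s, in which the tool goes at most 41.7 mm and 7.16 degrees, less where a joint would pass 70% of its speed; a pose out of reach is approached as far as the arm can. A call with a number of a shift or a turn outside -1 to 1 is refused whole. A call with a gripper value outside its range is refused whole. The fingers move at their own pace and stop on an object; FORCE is the grip in N (left out, the last holds). Time passes only in rows, so rows that do not move let the fingers close. It gives the time, the measured TCP pose, the force, the opening and the grip force at its end, in the units of the state.
- env.get_obs(): the state, without advancing time (a new reading comes with each control period).
- read_camera(name): name is "side" or "top"; returns a dict with "color" (480x640x3 uint8, red, green, blue), "range_z" (480x640 float32, m along the optical axis (not along the pixel's ray), 0 where there is no reading), "mtx" (3x3 intrinsics, pixels), "k1" (the pictures are not rectified: a ray, as slopes to the right and down, at radius r is drawn at 1 + k1 r^2 times it, then the intrinsics apply), "world_from_camera" (4x4, takes a point from camera to world coordinates). Camera axes: x right, y down, z forward; pixel columns grow to the right and rows downward; lengths in m; the calibration is good to about 2 mm. A picture is of the moment at which its call begins.
- env.sign_off(): hands the job in; it is judged then, once.
The state is a dict: "time_s": time; "qpos": joint angles; "joint_velocities": joint speeds; "effort": joint torques, N m; "tool_pos": TCP position; "tool_rot": TCP orientation; "force": force on the tool from outside, world axes, zero at the start; "wrist_torque": the same for the moment, N m; "grip_width": finger opening in m; "grasp_force": force on a finger pad.
Only numpy, scipy, OpenCV 4.12 (cv2) and the standard library are available. Lean on these libraries where they do the work, as an engineer would, in place of code of your own. Each camera call takes 0.05 s, during which the arm holds its last target. There are 200 camera calls.

### The job

The glued dowel in the wooden test box is due its pull test. Take the lid off the box and lay it gently on the bench, knob up and flat; then pull the spring gauge's blue-topped handle towards the box's near end (the one facing the robot) until its pointer stands level with the red marker, without pulling well past it, and keep it there for two seconds. Ease the handle all the way back to zero under control, not letting it snap back, then let go, and leave the glue, mallet, bin and offcut on the bench where they are.

Things in the scene. Friction and masses are not known exactly. Their poses are not given: they have to be found in the camera images.
- test_box: Open wooden box fixed to the bench, turned up to 0.45 rad; 290 long (x) x 150 wide (y) x 60 high, walls 10, inner floor 10 above the bench. Origin: centre of underside. -x end is its front (nearest the robot), +y the scale side. Inside at the +x end: sample block, then an aluminium gauge housing, front face at x = +32 mm, top 36 above the bench; the handle slides in front of it, else clear.
- lid: Loose plywood lid 294 (x) x 154 (y) x 10 mm, about 0.28 kg. Two battens under it (6 high, 16 wide, 120 long across, at x = +-112) drop loosely into the box. Origin: centre, level with the battens' undersides: 54 mm above the bench when on the box (as at the start, parallel to it), 0 when flat on the bench. z points up through the knob; plate top 16 mm above the origin.
- lid_knob (a point): Middle of the lid's round black knob (30 mm diameter, 28 mm high; on a neck 22 mm in diameter and 8 mm high). This point lies on the knob's axis 38 mm above the lid's origin; the knob's top is 52 mm above the origin.
- gauge (a joint): How far the gauge's slide is pulled out, m: 0 is home (zero); grows towards the box's front (its -x); stop at 0.095. A spring pulls it home with 2.4 N at zero plus 1.2 N per cm of pull (7.2 N at 40 mm, 10.8 N at 70 mm); it flies back if let go. Damping 10 N s/m, hardly any friction.
- handle (a point): Upright round handle of the gauge, light wood with a blue top, 24 mm diameter, from 14 to 50 mm above the bench, on a low steel slide (44 long x 30 wide, top 14 mm above the bench) with a flat tongue behind. This point: on its axis, 38 mm above the bench. At zero the axis is 15 mm in front (-x) of the box's origin, on its centre line. Under the lid at the start.
- pointer (a point): Tip of the slide's black pointer, 29 mm to the +y side of the handle's axis and level with it along the pull, 12.5 mm above the bench. It runs beside a white scale with a tick each 10 mm, the first at zero.
- mark: Red marker bar fixed across the white scale, 4 mm wide along the pull, 28 mm across, top 16.5 mm above the bench. Origin: centre of underside; axes parallel to the box's. The pull is right when the pointer's x in this frame is 0 (at 40 to 70 mm of pull, differs each time); negative is past the marker.
- glue: White glue bottle, 60 mm diameter, 150 high, stands on the bench. Origin: centre of its underside. Bystander.
- mallet: Round carver's mallet standing on its green head, wooden handle up, 88 mm widest diameter, 205 high. Origin: centre of its underside. Bystander.
- screw_bin: Blue open plastic bin 100 x 80 x 50 high. Origin: centre of its underside. Bystander.
- offcut: Light wood offcut 90 x 60 x 40 high with two holes. Origin: centre of its underside. Bystander.

How it is judged:
By the outcome, as a careful person would: the job done as asked, in the order asked, and still so for the second after the job is handed in, with the robot touching nothing.
It also fails if it takes over 61 s, if anything falls off the work surface, if the arm or the gripper's body presses on something with over 40 N, if the wrist force passes 120 N, or if a joint passes its speed limit or range.

## Working session

There is one attempt and no reset: what is moved stays moved. The work goes in short steps, Python scripts to look and compute and a shell command to move; the robot and the scene stay as the last step left them, time stands still between calls to the robot, and variables do not carry over. Pictures are saved under pics/ and viewed, at most 10 in all, crops included, and the job is handed in when it is done.

```bash
mkdir -p pics; ls
cat > h.py <<'E'
from cell import env, read_camera
import numpy as np, cv2
def snap(n,f):
    c=read_camera(n); cv2.imwrite(f'pics/{f}.png',c['color'][:,:,::-1]); np.savez(f'{f}.npz',**c); return c
def ray(c,u,v):
    K=c['mtx']; d=np.array([(u-K[0,2])/K[0,0],(v-K[1,2])/K[1,1]]); p=d.copy()
    for _ in range(20): p=d/(1+float(c['k1'])*(p@p))
    return p
def pix(c,u,v,z=None,Z=None):
    p=ray(c,u,v); T=c['world_from_camera']; d=T[:3,:3]@np.r_[p,1]
    s=z if z else (Z-T[2,3])/d[2]
    return T[:3,3]+s*d
def dep(c,u,v):
    return pix(c,u,v,z=float(c['range_z'][int(round(v)),int(round(u))]))
def tri(c1,a,c2,b):
    A=[];o=[]
    ds=[];os=[]
    for c,q in((c1,a),(c2,b)):
        T=c['world_from_camera']; d=T[:3,:3]@np.r_[ray(c,*q),1]; ds.append(d/np.linalg.norm(d)); os.append(T[:3,3])
    M=sum(np.eye(3)-np.outer(d,d) for d in ds); r=sum((np.eye(3)-np.outer(d,d))@o for d,o in zip(ds,os))
    return np.linalg.solve(M,r)
def proj(c,P):
    T=c['world_from_camera']; q=T[:3,:3].T@(np.array(P)-T[:3,3]); p=q[:2]/q[2]; p=p*(1+float(c['k1'])*(p@p))
    return c['mtx'][:2,:2]@p+c['mtx'][:2,2]
E
python3 - <<'E'
from h import *
a=snap('top','t0');b=snap('side','s0')
for c in(a,b): print(c['mtx'],c['k1'],c['world_from_camera'].round(3))
o=env.get_obs();print({k:np.round(v,3) for k,v in o.items()})
E
```

```text
pics
[[451.7070292    0.         324.24237169]
 [  0.         451.7070292  247.96953544]
 [  0.           0.           1.        ]] 0.008544485788854259 [[-0.015 -0.999  0.046  0.477]
 [-1.     0.014 -0.022 -0.003]
 [ 0.022 -0.046 -0.999  1.023]
 [ 0.     0.     0.     1.   ]]
[[470.50598605   0.         322.55027964]
 [  0.         470.50598605 239.82479593]
 [  0.           0.           1.        ]] -0.032219285442896595 [[ 0.845 -0.401  0.355  0.084]
 [-0.535 -0.645  0.546 -0.663]
 [ 0.01  -0.651 -0.759  1.011]
 [ 0.     0.     0.     1.   ]]
{'time_s': np.float64(0.1), 'qpos': array([-63.59 ,  18.433,  -4.016,  83.169,   1.293,  78.541,  -3.259]), 'joint_velocities': array([ 0.027, -0.138, -0.038, -0.053,  0.001, -0.037,  0.   ]), 'effort': array([-0.0000e+00, -4.9257e+01, -4.0600e-01, -3.1340e+01, -6.4000e-02,
        3.9000e-02,  0.0000e+00]), 'tool_pos': array([0.281, 0.586, 0.239]), 'tool_rot': array([-1.79901e+02,  4.00000e-03,  1.54401e+02]), 'force': array([ 1.166, -0.311,  0.196]), 'wrist_torque': array([-0.047, -0.035,  0.022]), 'grasp_force': np.float64(0.0), 'grip_width': np.float64(0.087)}
```

View pics/t0.png

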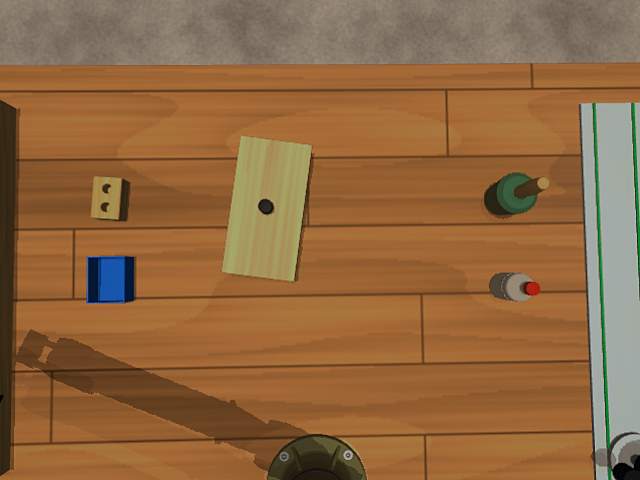

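View pics/s0.png

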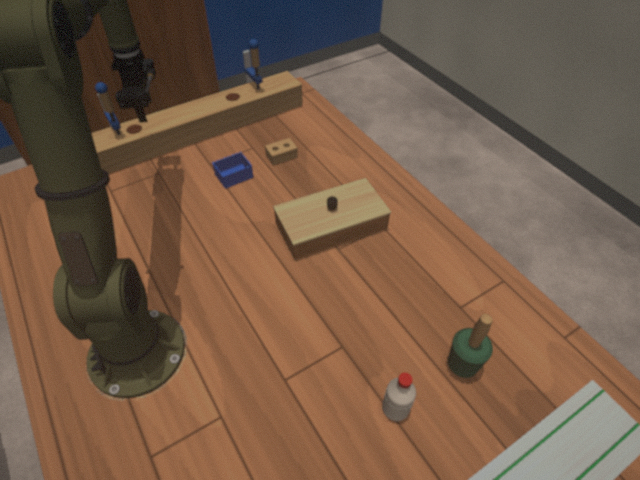

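Top view: lid corners about (241,136), (312,146), (296,281), (222,271), knob about (266,206). Side view: knob about (332,203). Bin and offcut are to the left (+y); mallet and glue are on the right.

Run:
```python
from h import *
a=dict(np.load('t0.npz'));b=dict(np.load('s0.npz'))
print('tcp px',proj(a,[.281,.586,.24]),proj(b,[.281,.586,.24]))
def dark(c,u,v,r,th):
    g=c['color'].max(2)[v-r:v+r+1,u-r:u+r+1]; y,x=np.nonzero(g<th); return x.mean()+u-r,y.mean()+v-r,len(x)
ka=dark(a,266,206,14,70);kb=dark(b,332,203,11,60);print(ka,kb)
print('knob tri',tri(a,ka[:2],b,kb[:2]).round(4),'dep',dep(a,*ka[:2]).round(4),dep(b,*kb[:2]).round(4))
P=np.array([pix(a,u,v,Z=.070) for u,v in((241,136),(312,146),(296,281),(222,271))]);print(P.round(4),P.mean(0))
for i in range(4):d=P[i]-P[(i+1)%4];print(np.hypot(*d[:2]),np.degrees(np.arctan2(d[1],d[0])))
# lid mask
for u,v in((266,180),(255,240),(285,250),(400,250)):print(dep(a,u,v).round(4))
print([dep(b,u,v).round(3) for u,v in((320,220),(350,195))])
for n,u,v in(('bin',110,280),('off',110,198),('glue',532,288),('mal',542,184)):print(n,dep(a,u,v).round(3))
# corners in side view by projection
print([proj(b,p).round(0) for p in P])
```

```text
tcp px [-36.08165642 391.82015059] [144.25924459 106.27063295]
(np.float64(265.4219653179191), np.float64(206.2485549132948), 173) (np.float64(331.5633802816901), np.float64(203.28169014084506), 71)
knob tri [0.6079 0.0976 0.0902] dep [0.6069 0.0959 0.1022] [0.6002 0.0878 0.1025]
[[ 0.7622  0.1498  0.07  ]
 [ 0.7394 -0.0009  0.07  ]
 [ 0.4527  0.0366  0.07  ]
 [ 0.476   0.1913  0.07  ]] [0.6075642  0.09420471 0.07      ]
0.1523751678870719 81.41372270488633
0.2892091477077615 -7.446164392576023
0.15642821855029584 -98.5658044394834
0.2892127918396693 171.7508023962988
[0.6676 0.0977 0.069 ]
[0.5402 0.122  0.0689]
[0.5184 0.0593 0.066 ]
[ 0.5176 -0.1973  0.0021]
[array([0.554, 0.073, 0.075]), array([0.682, 0.115, 0.07 ])]
bin [0.46  0.452 0.006]
off [0.638 0.439 0.038]
glue [ 0.434 -0.424  0.151]
mal [ 0.628 -0.424  0.203]
[array([366., 178.]), array([391., 212.]), array([295., 245.]), array([274., 206.])]
```

```bash
python3 -m jog '[[0.7,0,0,0,-0.13],[0.7,0,0,0,-0.13],[0.7,0,0,0,-0.13],[0.7,-0.89,-1,0,0],[0.7,-0.89,-1,0,0],[0.7,-0.89,-1,0,0],[0.7,-0.89,-1,0,0],[0.7,-0.89,-1,0,0],[0.7,-0.89,-1,0,0],[0.7,-0.89,-1,0,0],[0.7,-0.89,-1,0,0],[0.7,-0.89,-1,0,0]]'; python3 -m jog '[[0.7,-0.89,-1,0,0],[0.7,-0.89,-1,0,0],[0.7,-0.89,-1,0,0],[0.7,-0.89,-1,0,0],[0.7,-0.89,-1,0,0],[0.7,-0.89,-1,0,0],[0.7,-0.89,-1,0,0],[0.7,-0.89,-1,0,0],[0.7,-0.89,-1,0,0],[0.7,-0.89,-1,0,0],[0.7,0,0,0,0],[0.7,0,0,0,0]]'
cat >> h.py <<'E'
def togo(P):
    o=env.get_obs(); p=np.array(o['tool_pos']); y=np.radians(o['tool_rot'][2]); d=np.array(P)-p
    print('t',o['time_s'],'pos',p.round(4),'rot',np.round(o['tool_rot'],1),'F',np.round(o['force'],1),'w',o['grip_width'],
      '| rows of 20mm x,y,z:',np.round(np.array([d[0]*np.cos(y)+d[1]*np.sin(y),d[0]*np.sin(y)-d[1]*np.cos(y),-d[2]])/.02,2))
E
python3 -c "
from h import *
togo([.607,.0965,.094])"
```

```text
time_s: 1.1
tool_pos: [0.4147, 0.3841, 0.2392]
tool_rot: [-180.0, -0.0, 172.0]
force: [0.4, 0.4, 1.0]
grip_width: 0.061
grasp_force: 0.0
time_s: 2.1
tool_pos: [0.563, 0.1605, 0.239]
tool_rot: [-180.0, -0.0, 171.7]
force: [-1.3, 0.8, -0.7]
grip_width: 0.0613
grasp_force: 0.0
t 2.1 pos [0.563  0.1605 0.239 ] rot [-180.    -0.   171.7] F [-1.3  0.8 -0.7] w 0.061293194566891945 | rows of 20mm x,y,z: [-2.64 -2.85  7.25]
```

```bash
python3 -m jog '[[0.7,-0.88,-0.95,0,0],[0.7,-0.88,-0.95,0,0],[0.7,-0.88,-0.95,0,0],[0.7,0,0,1,0],[0.7,0,0,1,0],[0.7,0,0,1,0],[0.7,0,0,1,0],[0.7,0,0,1,0],[0.7,0,0,0.9,0],[0.7,0,0,0,0]]'
python3 -c "
from h import *
togo([.6075,.0965,.094])
snap('side','s1')
c=read_camera('side');cv2.imwrite('pics/s1c.png',cv2.resize(c['color'][120:280,230:430,::-1],(800,640)[:2],interpolation=2)[:600])"
```

```text
time_s: 2.93
tool_pos: [0.6033, 0.1003, 0.1171]
tool_rot: [-179.9, -0.4, 172.1]
force: [0.0, 0.1, 0.2]
grip_width: 0.0608
grasp_force: 0.0
t 2.9333 pos [0.6033 0.1003 0.1171] rot [-179.9   -0.4  172.1] F [0.  0.1 0.2] w 0.06076441402083063 | rows of 20mm x,y,z: [-0.24 -0.16  1.15]
```

View pics/s1c.png

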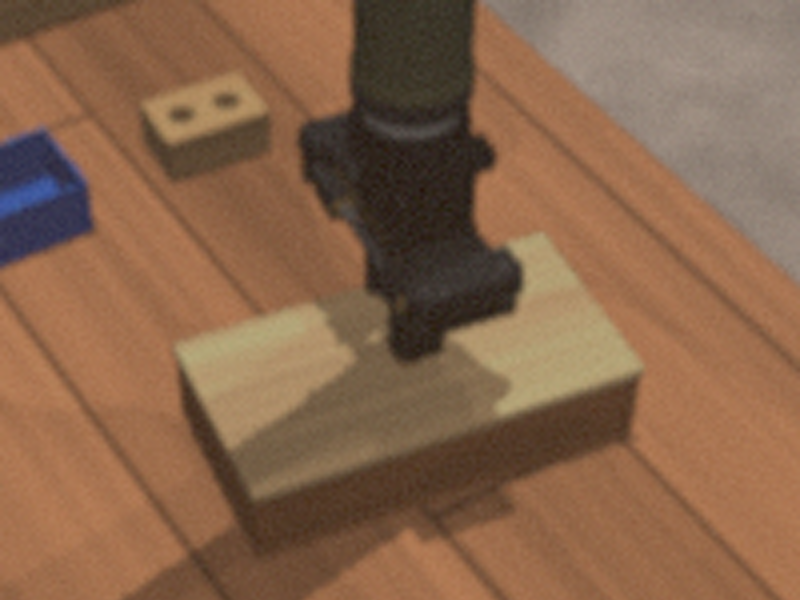

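The gripper straddles the knob over the lid, which is still in place on the box (picture roughly (410,330)).

```bash
python3 -m jog '[[0.7,-0.24,-0.16,0,0],[0.7,0,0,0.55,0],[0.7,0,0,0.5,0],[0.7,0,0,0,0]]' ; python3 -c "
from h import *
togo([.6075,.0965,.094])"
```

```text
time_s: 3.37
tool_pos: [0.6098, 0.0946, 0.0984]
tool_rot: [-179.9, -0.2, 171.9]
force: [0.2, -0.4, -0.1]
grip_width: 0.0607
grasp_force: 0.0
t 3.3667 pos [0.6098 0.0946 0.0984] rot [-179.9   -0.2  171.9] F [ 0.2 -0.4 -0.1] w 0.06066139746758479 | rows of 20mm x,y,z: [0.13 0.08 0.22]
```

```bash
python3 -m jog '[[0.7,0.1,0.08,0.15,0],[0.7,0,0,0,0],[0.7,0,0,0,0],[0.7,0,0,0,0]]' ; python3 -m jog '[[0.7,0,0,0,0]]'; python3 -m jog '[[0.7,0,0,0,0]]'
```

```text
time_s: 3.7
tool_pos: [0.6096, 0.097, 0.0979]
tool_rot: [180.0, 0.0, 172.0]
force: [0.3, -0.7, -0.1]
grip_width: 0.0612
grasp_force: 0.0
time_s: 3.78
tool_pos: [0.6097, 0.0968, 0.098]
tool_rot: [180.0, 0.0, 172.0]
force: [-0.7, 0.5, 0.4]
grip_width: 0.061
grasp_force: 0.0
time_s: 3.87
tool_pos: [0.6096, 0.0968, 0.0979]
tool_rot: [180.0, 0.0, 171.9]
force: [0.2, -0.7, 0.3]
grip_width: 0.0606
grasp_force: 0.0
```

```bash
python3 -m jog '[[0.7,0.1,0,0.18,0],[0.7,0,0,0,0],[0.7,0,0,0,0],[0.3,0,0,0,0],[0,0,0,0,0],[0,0,0,0,0],[0,0,0,0,0],[0,0,0,0,0],[0,0,0,0,0],[0,0,0,0,0]]' 40
```

```text
time_s: 4.7
tool_pos: [0.6075, 0.097, 0.094]
tool_rot: [180.0, 0.0, 172.0]
force: [0.0, 0.4, 0.3]
grip_width: 0.0289
grasp_force: 40.0
```

```bash
python3 -m jog '[[0,0,0,-0.3,0],[0,0,0,-0.5,0],[0,0,0,-0.8,0],[0,0,0,-0.8,0],[0,0,0,-0.8,0],[0,0,0,-0.5,0],[0,0,0,-0.3,0],[0,0,-0.3,0,0],[0,0,-0.6,0,0],[0,0,-0.9,0,0],[0,0,-0.9,0,0],[0,0,-0.9,0,0]]' ; python3 -m jog '[[0,0,-0.9,0,0],[0,0,-0.9,0,0],[0,0,-0.9,0,0],[0,0,-0.9,0,0],[0,0,-0.9,0,0],[0,0,-0.9,0,0],[0,0,-0.9,0,0],[0,0,-0.9,0,0],[0,0,-0.9,0,0],[0,0,-0.6,0,0],[0,0,-0.3,0,0],[0,0,0,0,0]]'; python3 -m jog '[[0,0,0,0,0],[0,0,0,0,0]]'
```

```text
time_s: 5.7
tool_pos: [0.596, 0.0234, 0.1725]
tool_rot: [-179.9, -0.1, 171.9]
force: [-0.0, -0.5, -2.9]
grip_width: 0.0293
grasp_force: 40.0
time_s: 6.7
tool_pos: [0.571, -0.1548, 0.1733]
tool_rot: [-180.0, -0.1, 171.8]
force: [1.0, -0.7, -2.8]
grip_width: 0.0288
grasp_force: 40.0
time_s: 6.87
tool_pos: [0.5724, -0.1508, 0.1737]
tool_rot: [179.9, -0.0, 172.1]
force: [-0.3, 0.2, -4.0]
grip_width: 0.0296
grasp_force: 40.0
```

Run:
```python
from h import *
a=snap('top','t1');b=snap('side','s1')
v=np.hstack([cv2.resize(a['color'][100:340,160:480],None,fx=1.25,fy=1.25),cv2.resize(b['color'][130:370,230:550],None,fx=1.25,fy=1.25)])
cv2.imwrite('pics/l1.png',v[:,:,::-1])
togo([.571,-.16,.040])
```

```text
t 6.9667 pos [ 0.5725 -0.1509  0.1738] rot [180.   -0.  172.1] F [ 0.8 -0.2 -3.3] w 0.029019000865932256 | rows of 20mm x,y,z: [ 0.01 -0.46  6.69]
```

View pics/l1.png

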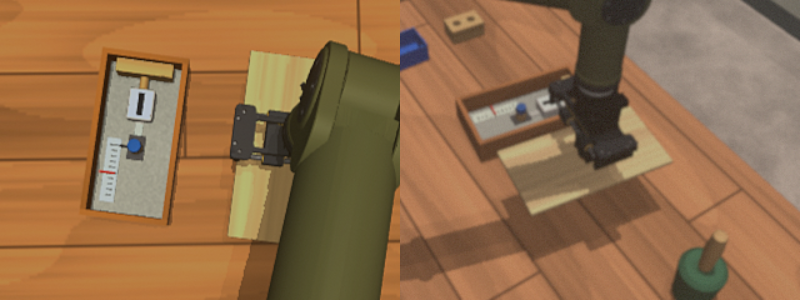

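The lid hangs level beside the box. The blue handle (134,146), pointer, scale and red marker (107,173) are visible in the open box.

```bash
python3 -m jog '[[0,0,-0.3,0.5,0],[0,0,0,0.8,0],[0,0,0,0.8,0],[0,0,0,0.8,0],[0,0,0,0.8,0],[0,0,0,0.8,0],[0,0,0,0.7,0],[0,0,0,0.5,0],[0,0,0,0.3,0],[0,0,0,0.1,0],[0,0,0,0,0],[0,0,0,0,0]]'; python3 -m jog '[[0,0,0,0.05,0],[0,0,0,0,0]]'
```

```text
time_s: 7.97
tool_pos: [0.5719, -0.1586, 0.0526]
tool_rot: [-180.0, 0.1, 172.0]
force: [-0.4, 0.6, -2.9]
grip_width: 0.0289
grasp_force: 40.0
time_s: 8.13
tool_pos: [0.5719, -0.1585, 0.0517]
tool_rot: [180.0, 0.1, 172.0]
force: [-0.8, 1.3, -4.1]
grip_width: 0.0293
grasp_force: 40.0
```

```bash
python3 -m jog '[[0,0,0,0.1,0],[0,0,0,0.1,0],[0,0,0,0.1,0],[0,0,0,0.1,0],[0,0,0,0,0],[0,0,0,0,0]]'; python3 -m jog '[[0,0,0,0.05,0],[0,0,0,0.05,0],[0,0,0,0,0]]'; python3 -m jog '[[0,0,0,0.05,0],[0,0,0,0,0],[0,0,0,0,0]]'
```

```text
time_s: 8.63
tool_pos: [0.5711, -0.1584, 0.0427]
tool_rot: [180.0, -0.0, 172.0]
force: [-0.1, 0.5, -3.2]
grip_width: 0.0292
grasp_force: 40.0
time_s: 8.88
tool_pos: [0.5712, -0.1583, 0.0408]
tool_rot: [180.0, -0.0, 172.0]
force: [0.1, -1.2, -2.1]
grip_width: 0.029
grasp_force: 40.0
time_s: 9.13
tool_pos: [0.5714, -0.1584, 0.04]
tool_rot: [180.0, 0.0, 172.0]
force: [0.2, -0.7, -3.2]
grip_width: 0.0288
grasp_force: 40.0
```

```bash
python3 -m jog '[[0,0,0,0.05,0],[0,0,0,0.05,0],[0,0,0,0,0]]'; python3 -m jog '[[0,0,0,0.05,0],[0,0,0,0,0],[0,0,0,0,0]]'
```

```text
time_s: 9.38
tool_pos: [0.5715, -0.1584, 0.04]
tool_rot: [179.9, 0.0, 172.0]
force: [-5.2, 1.2, 10.4]
grip_width: 0.0294
grasp_force: 40.0
time_s: 9.63
tool_pos: [0.5714, -0.1584, 0.0399]
tool_rot: [179.9, 0.0, 172.0]
force: [-7.9, 2.3, 15.9]
grip_width: 0.0293
grasp_force: 40.0
```

```bash
python3 -m jog '[[0,0,0,-0.15,0],[0,0,0,0,0],[0.4,0,0,0,0],[0.55,0,0,0,0],[0.7,0,0,0,0],[0.7,0,0,0,0],[0.7,0,0,-0.3,0],[0.7,0,0,-0.7,0],[0.7,0,0,-1,0],[0.7,0,0,-1,0],[0.7,0,0,-1,0],[0.7,0,0,-1,0]]'; python3 -m jog '[[0.7,0,0,-1,0],[0.7,0,0,-1,0],[0.7,0,-0.8,-0.5,0],[0.7,0,-1,0,0],[0.7,0,-0.8,0,0],[0.7,0,-0.4,0,0],[0.7,0,0,0,0]]'
python3 - <<'E'
from h import *
a=snap('top','t2');b=snap('side','s2')
v=np.hstack([cv2.resize(a['color'][135:285,215:315],(400,600),interpolation=2),cv2.resize(b['color'][170:270,265:395],(400,308),interpolation=2)[:600] if 0 else cv2.copyMakeBorder(cv2.resize(b['color'][165:265,265:395],(400,308),interpolation=2),0,292,0,0,0)])
cv2.imwrite('pics/l2.png',v[:,:,::-1])
togo([.6,.1,.1])
E
```

```text
time_s: 10.63
tool_pos: [0.5713, -0.1585, 0.1414]
tool_rot: [-180.0, 0.0, 171.9]
force: [0.2, 0.0, 0.3]
grip_width: 0.0608
grasp_force: 0.0
time_s: 11.22
tool_pos: [0.5621, -0.2204, 0.1904]
tool_rot: [-179.9, 0.0, 171.7]
force: [-0.1, 0.6, -0.3]
grip_width: 0.0609
grasp_force: 0.0
t 11.3167 pos [ 0.563  -0.2171  0.1899] rot [179.9  -0.  171.9] F [-0.  -0.4  0.3] w 0.061010775758237656 | rows of 20mm x,y,z: [ 0.39 15.96  4.49]
```

View pics/l2.png

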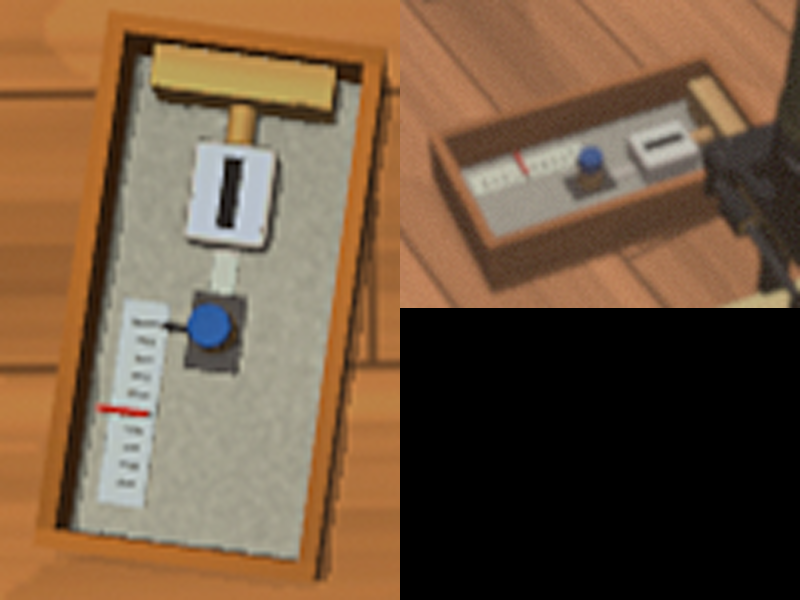

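Top crop (4×): blue handle (210,326), pointer tip (163,325), red marker (125,410); side crop: blue (590,158), red (521,162). Slide is at zero.

Run:
```python
from h import *
a=dict(np.load('t2.npz'));b=dict(np.load('s2.npz'))
def cen(c,u,v,r,f):
    g=c['color'].astype(int)[v-r:v+r+1,u-r:u+r+1]; w=f(g[...,0],g[...,1],g[...,2]); y,x=np.nonzero(w); return np.array([x.mean()+u-r,y.mean()+v-r]),len(x)
blue=lambda r,g,b:(b>r+40)&(b>g+20)
red=lambda r,g,b:(r>g+80)&(r>b+80)&(abs(g-b)<45)
ba,bb=cen(a,267,216,9,blue),cen(b,327,216,7,blue);ra,rb=cen(a,246,237,8,red),cen(b,304,218,6,red)
print(ba,bb,ra,rb)
H=tri(a,ba[0],b,bb[0]);M=tri(a,ra[0],b,rb[0]);print('handle',H.round(4),'mark',M.round(4))
print('top only: handle',pix(a,*ba[0],Z=.049),'mark',pix(a,*ra[0],Z=.0165),'side',pix(b,*bb[0],Z=.047),pix(b,*rb[0],Z=.0165))
f=lambda x,y:(215+(x+.5)/4-.5,135+(y+.5)/4-.5)
T=pix(a,*f(163,325),Z=.0125);print('tip',T)
P=np.array([pix(a,*f(*q),Z=.06) for q in((110,12),(385,50),(322,580),(38,542))]);print(P.round(4),P.mean(0))
e=(P[0]+P[1]-P[2]-P[3]);yaw=np.arctan2(e[1],e[0]);print('yaw',np.degrees(yaw),np.linalg.norm(e)/2)
e2=(P[0]+P[3]-P[1]-P[2]);print(np.degrees(np.arctan2(e2[1],e2[0]))-90,np.linalg.norm(e2)/2)
ex=np.array([np.cos(yaw),np.sin(yaw),0])
Mt=pix(a,*ra[0],Z=.0165)
for X in(T,pix(a,*ba[0],Z=.049),H): print('pull mm',(X-Mt)@ex*1000,(X-M)@ex*1000)
C=P.mean(0);print('handle pred',C-.015*ex)
# scale ticks profile: first tick (150,324), last (127,484)
t0=pix(a,*f(146,323),Z=.0125);t9=pix(a,*f(126,484),Z=.0125);print('ticks',(t0-t9)@ex,(t0-Mt)@ex)
```

```text
(array([266.77659574, 215.91489362]), 94) (array([326.55172414, 215.5862069 ]), 29) (array([245.16666667, 237.27777778]), 18) (array([nan, nan]), 0)
handle [0.593  0.0993 0.0476] mark [nan nan nan]
top only: handle [0.59334544 0.09886416 0.049     ] mark [0.55005668 0.15060684 0.0165    ] side [0.59289109 0.10000529 0.047     ] [nan nan nan]
tip [0.59808734 0.12812567 0.0125    ]
[[0.7616 0.149  0.06  ]
 [0.7398 0.0016 0.06  ]
 [0.4554 0.0388 0.06  ]
 [0.4777 0.1888 0.06  ]] [0.60861777 0.09457279 0.06      ]
yaw -7.723014569451144 0.2867482101558838
-8.463151355325081 0.1503407595364625
pull mm 50.616100299170036 nan
pull mm 49.84949981984345 nan
pull mm 49.50052903888977 nan
handle pred [0.59375383 0.09658855 0.06      ]
ticks 0.0907647532046938 0.050568983753833736<stdin>:4: RuntimeWarning: Mean of empty slice.
  ret = ret.dtype.type(ret / rcount)
```

Run:
```python
from h import *
from scipy.ndimage import map_coordinates as mc
a=[dict(np.load(f)) for f in('t2.npz',)]+[read_camera('top') for _ in range(6)]
img=np.mean([c['color'].astype(float) for c in a],0); c=a[0]
np.save('avg.npy',img)
yaw=np.radians(-8.1);ex=np.array([np.cos(yaw),np.sin(yaw),0]);ey=np.array([-ex[1],ex[0],0])
O=np.array([.5938,.0985,.0125])
s=np.arange(-.1,.01,.0005)
def prof(y0,y1,Z):
    O[2]=Z; out=[]
    for y in np.arange(y0,y1,.001):
        q=np.array([proj(c,O+x*ex+y*ey) for x in s]); out.append([mc(img[...,k],[q[:,1],q[:,0]],order=1) for k in range(3)])
    return np.array(out)  # y,ch,x
# across profile to find scale extents at x=-.065
q=[proj(c,O+(-.065)*ex+y*ey) for y in np.arange(.02,.065,.002)]
print('across',[int(mc(img[...,1],[[p[1]],[p[0]]],order=1)[0]) for p in q])
p=prof(.033,.043,.0125).mean(0)[1]
loc=[(round(s[i]*1000,1),int(p[i])) for i in range(1,len(s)-1) if p[i]<p[i-1] and p[i]<=p[i+1]];print('ticks',loc)
for rng in((.033,.043),(.046,.056)):
    r=prof(*rng,.0165).mean(0); w=np.clip(r[0]-r[1]-40,0,None); w[s<-.06]=0;w[s>-.04]=0; print('red',(w*s).sum()/w.sum()*1000)
p=prof(.022,.026,.0125).mean(0)[1]; w=np.clip(np.median(p)-p-20,0,None);m=s>-.012;print('pointer',(w*s)[m].sum()/w[m].sum()*1000)
```

```text
across [156, 161, 164, 150, 171, 191, 197, 198, 199, 199, 198, 196, 195, 194, 194, 197, 184, 157, 153, 158, 168, 140, 97]
ticks [(np.float64(-97.5), 194), (np.float64(-90.0), 149), (np.float64(-80.0), 144), (np.float64(-69.5), 154), (np.float64(-60.0), 146), (np.float64(-51.0), 38), (np.float64(-40.0), 147), (np.float64(-30.0), 151), (np.float64(-20.0), 150), (np.float64(-10.0), 145), (np.float64(0.5), 144), (np.float64(7.5), 195)]
red -50.73285333524832
red -50.522047941988994
pointer -0.4324500741526013
```

```bash
python3 -m jog '[[0.6,0.05,0.5,0,0],[0.6,0.05,1,0,0],[0.6,0.05,1,0,0],[0.6,0.05,1,0,0],[0.6,0.05,1,0,0],[0.6,0.05,1,0,0],[0.6,0.05,1,0,0],[0.6,0.05,1,0,0],[0.6,0.05,1,0,0],[0.6,0.05,1,0,0],[0.6,0.05,1,0,0],[0.6,0.05,1,0,0]]';python3 -m jog '[[0.6,0.02,1,0,0],[0.6,0.02,1,0,0],[0.6,0.02,1,0,0],[0.6,0.02,1,0,0],[0.6,0,0.3,0,0],[0.6,0,0,1,0],[0.6,0,0,1,0],[0.6,0,0,1,0],[0.6,0,0,1,0],[0.6,0,0,0.3,0],[0.6,0,0,0,0],[0.6,0,0,0,0]]'
python3 -c "
from h import *
togo([.593,.0985,.038])"
```

```text
time_s: 12.62
tool_pos: [0.5829, 0.0138, 0.1901]
tool_rot: [180.0, -0.0, 172.0]
force: [0.6, 0.3, 0.2]
grip_width: 0.0519
grasp_force: 0.0
time_s: 13.62
tool_pos: [0.5939, 0.0968, 0.1045]
tool_rot: [-180.0, 0.0, 171.9]
force: [0.6, 0.0, 0.3]
grip_width: 0.0521
grasp_force: 0.0
t 13.6167 pos [0.5939 0.0968 0.1045] rot [-180.     0.   171.9] F [0.6 0.  0.3] w 0.052098119570549745 | rows of 20mm x,y,z: [0.06 0.08 3.33]
```

```bash
python3 -m jog '[[0.6,0.06,0.08,0.6,0],[0.6,0,0,0.8,0],[0.6,0,0,0.8,0],[0.6,0,0,0.7,0],[0.6,0,0,0.35,0],[0.6,0,0,0,0],[0.6,0,0,0,0],[0.6,0,0,0,0]]'
python3 -c "
from h import *
togo([.593,.0985,.038])"
```

```text
time_s: 14.28
tool_pos: [0.5937, 0.0989, 0.0401]
tool_rot: [180.0, 0.1, 171.9]
force: [-0.2, -0.4, -1.4]
grip_width: 0.0526
grasp_force: 0.0
t 14.2833 pos [0.5937 0.0989 0.0401] rot [1.800e+02 1.000e-01 1.719e+02] F [-0.2 -0.4 -1.4] w 0.05260593743123006 | rows of 20mm x,y,z: [ 0.03 -0.03  0.11]
```

```bash
python3 -m jog '[[0.6,0,0,0.1,0],[0.6,0,0,0,0],[0.4,0,0,0,0],[0.2,0,0,0,0],[0,0,0,0,0],[0,0,0,0,0],[0,0,0,0,0],[0,0,0,0,0],[0,0,0,0,0]]' 45
python3 -c "
from h import *
togo([.593,.0985,.038])"
```

```text
time_s: 15.03
tool_pos: [0.5928, 0.0991, 0.037]
tool_rot: [180.0, 0.0, 172.0]
force: [0.4, 0.3, 0.1]
grip_width: 0.0231
grasp_force: 45.0
t 15.0333 pos [0.5928 0.0991 0.037 ] rot [180.   0. 172.] F [0.4 0.3 0.1] w 0.023125397033622236 | rows of 20mm x,y,z: [-0.02 -0.03 -0.05]
```

```bash
cat >> h.py <<'E'
def pull(x0=.5928,y0=.0991):
    w=[]
    o=env.get_obs();p=o['tool_pos'];y=np.radians(171.9)
    print('t',round(o['time_s'],2),'pull mm',round(((p[0]-x0)*np.cos(y)+(p[1]-y0)*np.sin(y))*1000,2),'F',np.round(o['force'],1),'w',round(o['grip_width'],4))
E
python3 -m jog '[[0,0.1,0,0,0],[0,0.2,0,0,0],[0,0.3,0,0,0],[0,0.3,0,0,0],[0,0.3,0,0,0],[0,0.3,0,0,0],[0,0.3,0,0,0],[0,0.2,0,0,0],[0,0.1,0,0,0],[0,0,0,0,0],[0,0,0,0,0]]'
python3 -c "
from h import *
pull()"
```

```text
time_s: 15.95
tool_pos: [0.5522, 0.1049, 0.0371]
tool_rot: [179.9, 0.2, 172.0]
force: [8.4, 1.9, -7.1]
grip_width: 0.023
grasp_force: 45.0
t 15.95 pull mm 41.06 F [ 8.4  1.9 -7.1] w 0.023
```

```bash
python3 -m jog '[[0,0.1,0,0,0],[0,0.15,0,0,0],[0,0.1,0,0,0],[0,0.06,0,0,0],[0,0,0,0,0],[0,0,0,0,0]]'
python3 - <<'E'
from h import *
pull()
a=snap('top','t3');b=snap('side','s3');pull()
v=np.hstack([cv2.resize(a['color'][185:285,215:315],(400,400),interpolation=2),cv2.resize(b['color'][170:270,270:370],(400,400),interpolation=2)])
cv2.imwrite('pics/l3.png',v[:,:,::-1])
E
```

```text
time_s: 16.45
tool_pos: [0.5444, 0.106, 0.0371]
tool_rot: [179.9, 0.3, 172.0]
force: [9.0, 1.2, -8.1]
grip_width: 0.0232
grasp_force: 45.0
t 16.45 pull mm 48.86 F [ 9.   1.2 -8.1] w 0.0232
t 16.55 pull mm 48.81 F [ 9.5  2.1 -7.7] w 0.023
```

View pics/l3.png

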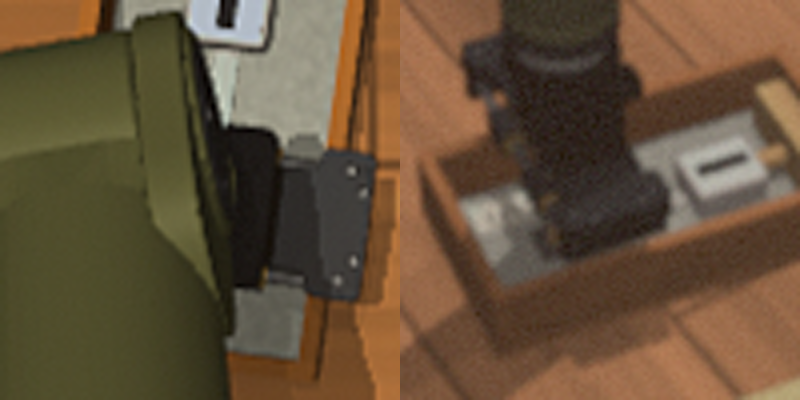

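The pointer is hidden under the wrist and fingers in both views, so I use the measured TCP travel (48.8 mm) and spring force (about 8.3 N expected, about 9 N measured).

```bash
python3 -m jog '[[0,0.06,0,0,0],[0,0,0,0,0],[0,0,0,0,0],[0,0,0,0,0]]'
python3 -c "
from h import *
pull()"
```

```text
time_s: 16.88
tool_pos: [0.5434, 0.1062, 0.0371]
tool_rot: [179.9, 0.3, 172.0]
force: [8.8, 1.6, -7.8]
grip_width: 0.0229
grasp_force: 45.0
t 16.88 pull mm 49.92 F [ 8.8  1.6 -7.8] w 0.0229
```

```bash
python3 -m jog '[[0,0.01,0,0,0],[0,0,0,0,0],[0,0,0,0,0],[0,0,0,0,0],[0,0,0,0,0],[0,0,0,0,0],[0,0,0,0,0],[0,0,0,0,0],[0,0,0,0,0],[0,0,0,0,0],[0,0,0,0,0],[0,0,0,0,0]]'
python3 -m jog '[[0,0,0,0,0],[0,0,0,0,0],[0,0,0,0,0],[0,0,0,0,0],[0,0,0,0,0],[0,0,0,0,0],[0,0,0,0,0],[0,0,0,0,0],[0,0,0,0,0],[0,0,0,0,0],[0,0,0,0,0],[0,0,0,0,0]]'
python3 -m jog '[[0,0,0,0,0],[0,0,0,0,0],[0,0,0,0,0],[0,0,0,0,0],[0,0,0,0,0],[0,0,0,0,0],[0,0,0,0,0],[0,0,0,0,0]]'
python3 -c "
from h import *
pull()"
```

```text
time_s: 17.88
tool_pos: [0.5432, 0.1062, 0.0371]
tool_rot: [179.9, 0.3, 172.0]
force: [9.6, 1.0, -9.7]
grip_width: 0.0233
grasp_force: 45.0
time_s: 18.88
tool_pos: [0.5432, 0.1062, 0.0371]
tool_rot: [179.9, 0.3, 172.0]
force: [8.8, 1.6, -8.6]
grip_width: 0.0226
grasp_force: 45.0
time_s: 19.55
tool_pos: [0.5432, 0.1062, 0.0371]
tool_rot: [179.9, 0.3, 172.0]
force: [8.7, 2.2, -8.4]
grip_width: 0.0231
grasp_force: 45.0
t 19.55 pull mm 50.07 F [ 8.7  2.2 -8.4] w 0.0231
```

```bash
python3 -m jog '[[0,-0.1,0,0,0],[0,-0.2,0,0,0],[0,-0.25,0,0,0],[0,-0.25,0,0,0],[0,-0.25,0,0,0],[0,-0.25,0,0,0],[0,-0.25,0,0,0],[0,-0.25,0,0,0],[0,-0.2,0,0,0],[0,-0.15,0,0,0],[0,-0.1,0,0,0],[0,-0.05,0,0,0]]'
python3 -m jog '[[0,-0.05,0,0,0],[0,0,0,0,0],[0,0,0,0,0]]'
python3 -c "
from h import *
pull()"
```

```text
time_s: 20.55
tool_pos: [0.5873, 0.0998, 0.037]
tool_rot: [180.0, -0.0, 172.0]
force: [2.6, 1.8, -2.8]
grip_width: 0.0231
grasp_force: 45.0
time_s: 20.8
tool_pos: [0.5881, 0.0997, 0.037]
tool_rot: [180.0, -0.0, 172.0]
force: [3.8, 2.1, -3.0]
grip_width: 0.023
grasp_force: 45.0
t 20.8 pull mm 4.77 F [ 3.8  2.1 -3. ] w 0.023
```

```bash
python3 -m jog '[[0,-0.08,0,0,0],[0,-0.08,0,0,0],[0,-0.05,0,0,0],[0,0,0,0,0],[0,0,0,0,0],[0,-0.02,0,0,0],[0,0,0,0,0],[0,0,0,0,0]]'
python3 -c "
from h import *
pull()"
```

```text
time_s: 21.47
tool_pos: [0.5927, 0.099, 0.037]
tool_rot: [180.0, 0.0, 172.0]
force: [3.3, 3.5, -1.8]
grip_width: 0.0229
grasp_force: 45.0
t 21.47 pull mm 0.06 F [ 3.3  3.5 -1.8] w 0.0229
```

```bash
python3 -m jog '[[0,-0.03,0,0,0],[0,0,0,0,0],[0,0,0,0,0]]'; python3 -m jog '[[0,-0.03,0,0,0],[0,0,0,0,0],[0,0,0,0,0]]';python3 -c "
from h import *
pull()"
```

```text
time_s: 21.72
tool_pos: [0.5928, 0.099, 0.037]
tool_rot: [180.0, -0.1, 172.0]
force: [1.0, 4.0, 0.5]
grip_width: 0.0231
grasp_force: 45.0
time_s: 21.97
tool_pos: [0.5928, 0.099, 0.037]
tool_rot: [180.0, -0.1, 172.0]
force: [-3.9, 4.2, 4.1]
grip_width: 0.0234
grasp_force: 45.0
t 21.97 pull mm -0.06 F [-3.9  4.2  4.1] w 0.0234
```

At the stop. Release slowly, rise, and step clear to the right.

```bash
python3 -m jog '[[0,0.02,0,0,0],[0,0,0,0,0],[0.32,0,0,0,0],[0.4,0,0,0,0],[0.5,0,0,0,0],[0.6,0,0,0,0],[0.6,0,0,0,0],[0.6,0,0,-0.4,0],[0.6,0,0,-0.8,0],[0.6,0,0,-1,0],[0.6,0,0,-1,0],[0.6,0,0,-1,0]]' 10; python3 -m jog '[[0.6,0,0,-1,0],[0.6,0,0,-1,0],[0.6,0,0,-1,0],[0.6,0,0,-1,0],[0.6,0,0.8,-1,0],[0.6,0,1,0,0],[0.6,0,1,0,0],[0.6,0,1,0,0],[0.6,0,1,0,0],[0.6,0,1,0,0],[0.6,0,1,0,0],[0.6,0,1,0,0]]'; python3 -m jog '[[0.6,0,0.5,0,0],[0.6,0,0,0,0],[0.6,0,0,0,0],[0.6,0,0,0,0]]'
python3 - <<'E'
from h import *
a=snap('top','t4');b=snap('side','s4')
v=np.hstack([cv2.resize(a['color'][:,80:560],(400,400)),cv2.resize(b['color'][100:400,200:500],(400,400))])
cv2.imwrite('pics/l4.png',v[:,:,::-1])
for u,w in((330,190),(330,260),(360,200),(350,270)):print(dep(a,u,w).round(3))
g=a['color'].astype(int)[200:240,250:285];y,x=np.nonzero(g[...,2]>g[...,0]+40);print('blue',x.mean()+250,y.mean()+200,len(x)); togo([.6,.1,.2])
E
```

```text
time_s: 22.97
tool_pos: [0.5936, 0.0982, 0.1224]
tool_rot: [-180.0, 0.0, 171.9]
force: [0.2, -0.0, 0.3]
grip_width: 0.052
grasp_force: 0.0
time_s: 23.97
tool_pos: [0.6155, 0.2537, 0.2217]
tool_rot: [-180.0, 0.0, 171.9]
force: [0.6, -0.8, 0.7]
grip_width: 0.0523
grasp_force: 0.0
time_s: 24.3
tool_pos: [0.6171, 0.2609, 0.2212]
tool_rot: [-179.9, 0.0, 171.8]
force: [-0.4, 0.1, 1.0]
grip_width: 0.0523
grasp_force: 0.0
[ 0.657 -0.04   0.001]
[ 0.497 -0.038  0.004]
[ 0.631 -0.107  0.017]
[ 0.474 -0.082  0.014]
blue 266.77659574468083 215.91489361702128 94
t 24.4 pos [0.6171 0.2609 0.2213] rot [-180.     0.   171.8] F [ 0.  -0.2 -0.4] w 0.05239313409248222 | rows of 20mm x,y,z: [-0.3  -8.08  1.06]
```

View pics/l4.png

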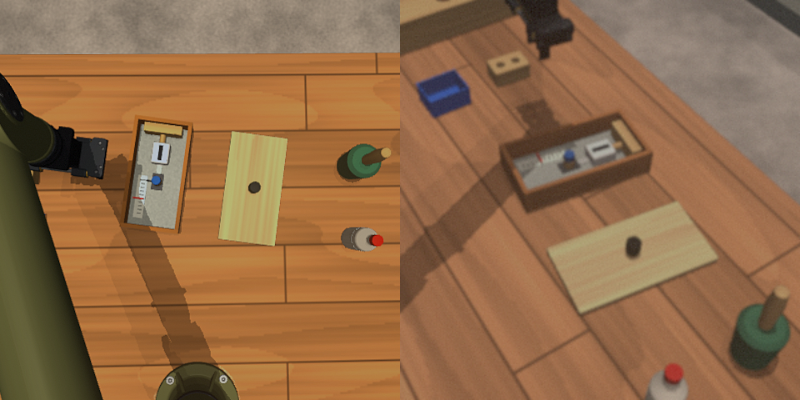

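The lid lies flat with its knob up at (254,187). The blue handle is back at exactly its zero pixel, the bystanders have not moved, and the robot is clear.

```bash
python3 -c "
from cell import env
print(env.sign_off())"
```

```text
the job is handed in; nothing more can be done
None
```

The job is handed in: the lid lies flat on the bench, knob up; the gauge was pulled about 50 mm to the red marker, held there about 3 s and eased back to zero before release; the glue, mallet, bin and offcut were not touched. The arm hid the pointer during the pull, so the 50 mm comes from marker measurements taken beforehand and the tool's travel, not from seeing the pointer at the marker.

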